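# Hold back the index plunger of a tin-filling turntable

## Task

The filling turntable is locked by its index plunger, and a colleague wants to turn it by hand. Lift the loose blue dust cap off the plunger and set it down (do not drop it) right way up on the floor of the white tray; then pull the plunger's black knob fully up against its spring, as far as it goes, and finish while still holding it there with the gripper, its pin clear of the hole. Leave the tins where they stand.

Things in the scene. Friction and masses are not known exactly. Their poses are not given: they have to be found in the camera images.
- station: Fixed turntable station. Origin on the vertical plunger axis at counter level; x points from plunger to turntable centre, z up. White bracket head round the plunger: flat top at z = 85 mm, x -54 to +31, y +-32 mm, on a column at x -54 to -28. Aluminium disc: 240 mm diameter, centre x = 108 mm, top z = 52 mm, dark holes near its rim; it stays still.
- knob (a point): Black round pull knob on the plunger, under the cap. This point: centre of its underside, on the plunger axis, 97 mm above the counter when down. 34 mm tall; diameter 23 mm at the bottom, 25 at 10 mm up, 32 from 27 mm up to the top: grasp its sides, fingers pointing down, any yaw. Below it a bare 12 mm thick, 12 mm long stem down to the bracket top. Moves only straight up.
- plunger (a joint): Lift of plunger and knob, m: 0 = down, pin 10 mm deep in the turntable's hole; 0.025 = fully up at its hard stop. The spring pulls it down with about 5 N at 0 and 12 N at 0.025 and returns it if let go. A red band on the stem comes out of the bracket top from 5 to 18 mm of lift; fully up, 7 mm of bare steel shows below it.
- cap: Loose blue dust cap, an upside-down cup standing on the bracket head over the knob, not fastened. Origin: centre of its open underside (85 mm above the counter at the start), z up. Outside 54 mm diameter, 56 mm tall; inside 47 mm wide, 50 deep. Round grip on top: 24 mm diameter, 56 to 82 mm above the origin. 0.08 to 0.15 kg. Must rise 50 mm to clear the knob.
- tray: Fixed white open tray, 160 x 160 mm, rim 16 mm high, walls and floor 5 mm thick. Origin at the centre of its underside on the counter, so the floor to stand the cap on is at z = 5 mm; x and y along its sides.
- tin0: Bystander: closed round tin, 62 mm diameter, 24 mm tall, dark with brass-coloured lid, on the counter beside the bracket. Origin at the centre of its underside.
- tin1: Bystander: the same tin, dark lid with aluminium rim, standing on the turntable (underside at z = 52 mm, top at 76 mm). Origin at the centre of its underside.
- tin2: Bystander: the same tin, dark lid with aluminium rim, on the counter beyond the tray. Origin at the centre of its underside.
There are look-alikes about, which are no part of the job. Of the things that look like the tray, take the one that is farthest to the robot's right at the start. Of the things like the cap, leave any that is turquoise; of the rest the larger one is meant.

How it is judged (in metres and radians):
On the way, in this order (a step that is already met when the one before it is completed fails the run):
1. the cap stands right way up on the tray floor, released (x of cap in the frame of tray between -0.055 and 0.055 m and y of cap in the frame of tray between -0.055 and 0.055 m and z of cap in the frame of tray below 0.012 m and angle between cap's own z axis and vertical below 0.15 rad and contact force between cap and tray above 0.2 N and contact force between the fingers and cap below 0.1 N and linear speed of cap below 0.03 m/s), for 0.2 s.
2. the gripper holds the plunger fully up (value of joint plunger above 0.021 m and contact force between the fingers and plunger above 3 N and contact force between plunger and cap below 0.1 N and contact force between plunger and tin0 below 0.1 N and contact force between plunger and tin1 below 0.1 N and contact force between plunger and tin2 below 0.1 N), for 0.2 s.
At the end, for the whole second after the job is handed in: Fingers hold the knob (over 3 N), plunger up more than 21 of 25 mm, no cap or tin touching the knob. Cap released, at rest, upright (0.15 rad) on the tray floor, within 55 mm of its centre along each side. Each tin upright (0.3 rad), within 25 mm of its start (all of step 1 and all of step 2 and distance of each of tin0, tin1, tin2 from where it was at the start of the episode below 0.025 m and angle between each of tin0, tin1, tin2's own z axis and vertical below 0.3 rad); the arm keeps its last pose, push and grip.
It fails at once if a tin is shifted more than 25 mm or tipped (not (distance of each of tin0, tin1, tin2 from where it was at the start of the episode below 0.025 m and angle between each of tin0, tin1, tin2's own z axis and vertical below 0.3 rad)).
It fails at once if the cap is dropped (falls free faster than 0.7 m/s, about 25 mm) (linear speed of cap above 0.7 m/s and contact force between the fingers and cap below 0.1 N).
It also fails if it takes over 53 s, if anything falls off the work surface, if the arm or the gripper's body presses on something with over 40 N, if the wrist force passes 120 N, or if a joint passes its speed limit or range.

## Robot

A 6-joint arm with a two-finger parallel gripper is mounted at the origin on the work surface. World frame = base frame: x ahead of the robot, y to its left, z up, the work surface at z = 0. Lengths are in mm, angles in rad, forces in N, time in s.
With the tool pointing down it reaches from about 325 to 775 mm from the base axis. Payload 5.5 kg.
Tool frame: the origin (TCP) lies midway between the tips of the shut fingers; the grasp point (between the pads) lies 19 mm behind it (grip_depth is the distance from the TCP to the grasp point, in mm); z points along the fingers, y is the direction in which the jaws open and shut (so a half turn about z gives the same grasp; the last joint's range is limited). The gripper opens to 85 mm and grips with 20 to 120 N. Pads are 22 mm wide; open, the fingers measure 114 mm over their backs; the gripper's body (76 mm by 85 mm) begins 54 mm behind the grasp point. The pads swing forward as they close: fully open they stand 13 mm farther back than shut.
Start: joints at [-1.334, 0.091, 1.231, -0, 1.82, -0.057], TCP at [173.754, -574.304, 197.675] pointing down, gripper open.
Joint ranges: [-2.87, 2.87], [-0.86, 2.18], [0.17, 2.46], [-1.51, 4.65], [0.06, 2.69], [-2.65, 2.65]. Speed limits (rad/s): [2.57, 2.57, 3.01, 3.14, 3.14, 3.14].

## Interface

Orientations are given as a rotation vector (axis times angle).
In Python, from station import read_state, snapshot, job_done, grip_depth gives the robot as it stands.
- The arm moves only by the tool arm_command, never from a script. Its argument "increments" is a list of rows, each a list of 7 numbers: the finger opening in cm, from 0 to 8.54, then the shift along the tool's x, y, z in cm, then the turn, a rotation vector about the tool's x, y, z in degrees. In form: [[hand, dx, dy, dz, rx, ry, rz], ...]. A call has 1 to 8 rows; each row is the pose to reach, as a shift and turn from the pose commanded when the call began, along the tool's axes at that moment; what a row does not reach only later rows make up. A row lasts 1/8 s, in which the tool goes at most 62.5 mm and 10.7 degrees, less where a joint would pass 70% of its speed; a pose out of reach is approached as far as the arm can. A call with a gripper value outside its range is refused whole. The fingers move at their own pace and stop on an object; the grip force is fixed at half the most. Time passes only in rows, so rows that repeat a pose let the fingers close. It gives the time, the measured TCP pose, the force and the opening at its end, in the units of the state.
- read_state(): the state, without advancing time (a new reading comes with each control period).
- snapshot(name): name is "side" or "top" or "wrist"; returns a dict with "img" (420x560x3 uint8, red, green, blue), "depth" (420x560 float32, mm along the optical axis (not along the pixel's ray), 0 where there is no reading), "vertical_fov" (degrees; the focal length in pixels is half the picture's height over the tangent of half this angle, whatever the lens; pixels are square), "cx", "cy" (the principal point, pixels), "world_from_camera" (4x4, takes a point from camera to world coordinates). Camera axes: x right, y up, looking along -z (the intrinsics and any distortion apply to the point x, -y, -z); pixel columns grow to the right and rows downward; lengths in mm; the calibration is good to about 2 mm. The wrist camera is an equidistant fisheye: a pixel r from the principal point sees the ray r / f radians off the axis. A picture is of the moment at which its call begins.
- job_done(): hands the job in, once; it reports no verdict.
The state is a dict: "time": time; "qpos": joint angles; "dq": joint speeds; "tau": joint torques, N m; "ee_pos": TCP position; "ee_rot": TCP orientation; "force": force on the tool from outside, world axes, zero at the start; "moment": the same for the moment, N m; "gripper_width": opening from 0.0 (shut) to 1.0 (fully open).
Only numpy, scipy, OpenCV 4.12 (cv2) and the standard library are available. Lean on these libraries where they do the work, as an engineer would, in place of code of your own. Each camera call takes 0.05 s, during which the arm holds its last target. There are 200 camera calls.

## Working session

There is one attempt and no reset: what is moved stays moved. The work goes in short steps, Python scripts to look and compute and a tool call to move; the robot and the scene stay as the last step left them, time stands still between calls to the robot, and variables do not carry over. Pictures are saved under pics/ and viewed, about 8 in all and at most 12, crops included, and the job is handed in when it is done.

Besides the shell and the picture viewer there is one more tool, called after ">>>" by a JSON object that holds its "name" and its "arguments", one argument or row to a line. arm_command: Moves the arm, as the interface text tells. Its arguments: {"type":"object","properties":{"increments":{"type":"array","items":{"type":"array","items":{"type":"number"}}}},"required":["increments"]}

```bash
mkdir -p pics; ls
cat > h.py <<'E'
import numpy as np, cv2, sys
sys.path.insert(0,'.')
from station import *
def cloud(s):
    h,w=s["depth"].shape; f=h/2/np.tan(np.radians(s["vertical_fov"]/2))
    v,u=np.mgrid[:h,:w]; d=s["depth"]
    X=np.stack([(u-s["cx"])/f*d,-(v-s["cy"])/f*d,-d,np.ones_like(d)],-1)
    P=(X@np.array(s["world_from_camera"]).T)[...,:3]; P[d==0]=np.nan
    return P
def save(s,n): cv2.imwrite(f'pics/{n}.png',s["img"][...,::-1])
E
python3 - <<'E'
from h import *
for n in("top","side"):
    s=snapshot(n); save(s,n+"0"); np.save(n+"0.npy",cloud(s)); print(n,s["vertical_fov"],s["cx"],s["cy"],np.round(s["world_from_camera"],3).tolist(), [k for k in s])
print(read_state(),grip_depth)
a=cv2.imread('pics/top0.png');b=cv2.imread('pics/side0.png')
E
```

```text
pics
top 49.658985617675334 277.23951270274057 215.1524683267172 [[-0.025, 0.996, -0.084, 410.099], [-1.0, -0.025, -0.0, 105.643], [-0.002, 0.084, 0.996, 1020.544], [0.0, 0.0, 0.0, 1.0]] ['img', 'depth', 'vertical_fov', 'cx', 'cy', 'world_from_camera']
side 44.49948776249462 280.33633626393436 209.37711589513313 [[-0.718, 0.542, -0.436, -15.625], [-0.695, -0.549, 0.464, 659.625], [0.012, 0.636, 0.771, 991.574], [0.0, 0.0, 0.0, 1.0]] ['img', 'depth', 'vertical_fov', 'cx', 'cy', 'world_from_camera']
{'time': 0.1, 'qpos': array([-1.33369259e+00,  9.17913705e-02,  1.23177125e+00, -3.37509283e-05,
        1.81978056e+00, -5.67000991e-02]), 'dq': array([ 0.00059139, -0.00119455, -0.00259594,  0.00073355,  0.000462  ,
        0.00045196]), 'tau': array([ 1.73724788e-03, -4.60216963e+01, -4.19219577e+01, -1.63972795e-04,
        1.05728445e-02, -1.96563781e-05]), 'ee_pos': array([ 173.67149003, -573.99523778,  196.65604438]), 'ee_rot': array([-3.10603568e+00, -4.59580247e-01,  2.98711855e-04]), 'force': array([0.55081609, 0.62598304, 0.10294322]), 'moment': array([ 0.02174347,  0.00736328, -0.01625206]), 'gripper_width': 1.0002021014452778} 18.700000000000003
```

View pics/top0.png

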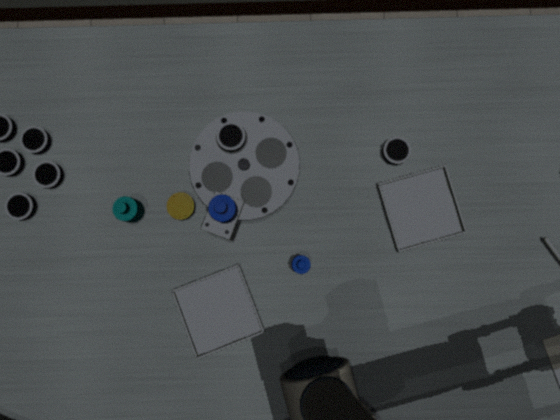

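View pics/side0.png

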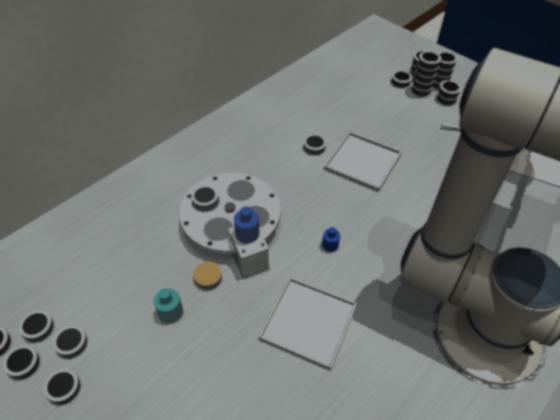

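Top view: the cap candidates are blue on the bracket at (222,208), small blue at (300,264) and turquoise at (125,209). The tray candidates are (218,308), (420,207) and something cut off at the right edge, about (550,250). In the side view that last one is white, half hidden behind the arm at (540,165). I'll check it with the wrist camera.

Run:
```python
from h import *
s=snapshot("wrist"); save(s,"wrist0"); np.savez("wrist0.npz",d=s["depth"],T=s["world_from_camera"],m=[s["vertical_fov"],s["cx"],s["cy"]])
print(s["vertical_fov"],s["cx"],s["cy"],np.round(s["world_from_camera"],3).tolist())
P=np.load("top0.npy");Q=np.load("side0.npy")
for u,v in [(222,208),(300,264),(125,209),(218,308),(420,207),(540,240),(552,262),(555,345),(396,150),(231,135),(180,206),(244,164)]: print("top",u,v,np.round(P[v,u]))
for u,v in [(246,214),(332,240),(540,165),(525,140),(450,128),(545,180),(362,160),(308,322),(315,143)]: print("side",u,v,np.round(Q[v,u]))
I=cv2.imread("pics/top0.png");J=cv2.imread("pics/side0.png")
c=np.hstack([cv2.resize(I[180:280,160:320],None,fx=2.4,fy=2.4),cv2.resize(J[100:200,420:560],None,fx=2.4,fy=2.4)])
c=np.clip(c*1.6,0,255).astype(np.uint8)
w=np.clip(cv2.imread("pics/wrist0.png")*1.5,0,255).astype(np.uint8)
o=np.zeros((600,800,3),np.uint8); o[:240,:c.shape[1]]=c[:,:800]; w2=cv2.resize(w,(480,360)); o[240:,:480]=w2; cv2.imwrite("pics/m1.png",o)
```

```text
65.70646984690485 282.603308855083 210.8955517726375 [[0.29, 0.904, 0.313, 254.456], [-0.957, 0.275, 0.092, -549.41], [-0.002, -0.326, 0.945, 372.882], [0.0, 0.0, 0.0, 1.0]]
top 222 208 [499. 210. 165.]
top 300 264 [387.  60.  62.]
top 125 209 [510. 422.  82.]
top 218 308 [294. 241.   6.]
top 420 207 [ 507. -216.    5.]
top 540 240 [ 426. -482.   -0.]
top 552 262 [ 376. -505.    1.]
top 555 345 [ 195. -496.    4.]
top 396 150 [ 634. -163.   22.]
top 231 135 [664. 200.  75.]
top 180 206 [520. 320.  24.]
top 244 164 [603. 174.  62.]
side 246 214 [494. 221. 164.]
side 332 240 [374.  70.  42.]
side 540 165 [ 151. -544.    2.]
side 525 140 [102.  48. 514.]
side 450 128 [ 407. -502.    0.]
side 545 180 [ 115. -501.    1.]
side 362 160 [ 504. -213.    7.]
side 308 322 [286. 247.   5.]
side 315 143 [ 628. -159.   24.]
```

View pics/m1.png

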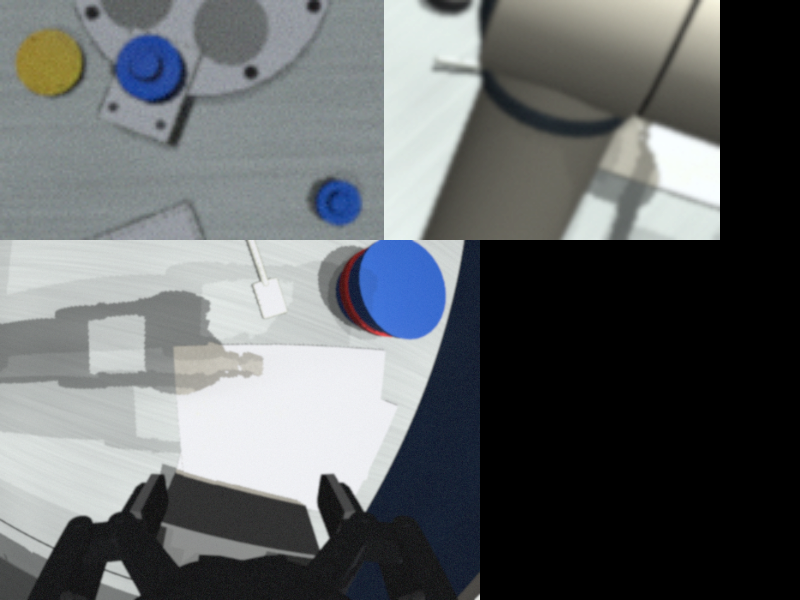

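The white thing under the gripper looks like flat sheets at z≈2, not a tray with a rim. That leaves the tray near (507,-216), with tin2 beyond it. The larger blue cap is on the bracket near (499,210). Next I'll measure all of these precisely.

```bash
cat >> h.py <<'E'
def ring(p):
    A=np.c_[2*p,np.ones(len(p))]; x=np.linalg.lstsq(A,(p**2).sum(1),rcond=None)[0]
    return x[:2],np.sqrt(x[2]+x[:2]@x[:2])
def circ(xy): # enclosing circle of points
    return cv2.minEnclosingCircle(xy.astype(np.float32))
def fisheye(d,T,m):
    h,w=d.shape; f=h/2/np.tan(np.radians(m[0]/2)); v,u=np.mgrid[:h,:w]
    a=u-m[1]; b=v-m[2]; r=np.hypot(a,b)+1e-9; t=np.tan(r/f)/r
    X=np.stack([a*t*d,-b*t*d,-d,np.ones_like(d)],-1); P=(X@np.array(T).T)[...,:3]; P[d==0]=np.nan; return P
E
python3 - <<'E'
from h import *
for n in("top","side"):
    P=np.load(n+"0.npy"); I=cv2.imread(f"pics/{n}0.png"); H=cv2.cvtColor(I,cv2.COLOR_BGR2HSV)
    blue=(H[...,0]>105)&(H[...,0]<128)&(H[...,1]>120)
    near=np.hypot(P[...,0]-499,P[...,1]-212)<60
    for lo,hi in((155,175),(135,148)):
        q=P[blue&near&(P[...,2]>lo)&(P[...,2]<hi)]; print(n,"cap",lo,len(q),np.median(q[:,2]),circ(q[:,:2]),q[:,:2].mean(0))
    # tray: points above 11 (rim) and floor
    r=(abs(P[...,0]-507)<130)&(abs(P[...,1]+216)<115)
    for lo,hi in((10,22),(3.5,8)):
        m=(r&(P[...,2]>lo)&(P[...,2]<hi)&(np.hypot(P[...,0]-632,P[...,1]+160)>40)).astype(np.uint8)
        k,L,st,_=cv2.connectedComponentsWithStats(m,connectivity=8)
        q=P[m>0] if lo>9 else P[L==1+st[1:,4].argmax()]
        print(n,"tray",lo,len(q),np.median(q[:,2]),cv2.minAreaRect(q[:,:2].astype(np.float32)))
    q=P[(abs(P[...,2]-52)<7)&(np.hypot(P[...,0]-603,P[...,1]-174)<135)]; print(n,"disc",len(q),circ(q[:,:2]))
    for c,z in(((520,320),24),((664,200),76),((630,-161),24)):
        q=P[(np.hypot(P[...,0]-c[0],P[...,1]-c[1])<45)&(abs(P[...,2]-z)<5)]; print(n,"tin",circ(q[:,:2]))
w=np.load("wrist0.npz"); W=fisheye(w["d"],w["T"],w["m"])
q=W[170:290,200:450].reshape(-1,3); print("sheet z pct",np.nanpercentile(q[:,2],[1,10,50,90,99]))
E
```

```text
top cap 155 129 165.58119912584561 ((501.5666809082031, 213.66644287109375), 11.90929889678955) [501.23806268 213.28698688]
top cap 135 448 139.67208147169936 ((501.6482238769531, 213.66014099121094), 26.88361930847168) [501.01741037 212.48936238]
top tray 10 684 14.266330042295579 ((503.7357177734375, -217.28955078125), (160.11196899414062, 161.75486755371094), 14.095044136047363)
top tray 3.5 2454 4.82211535133581 ((504.3145446777344, -219.20449829101562), (150.44996643066406, 150.09202575683594), 14.30845832824707)
top disc 7978 ((603.04345703125, 175.31321716308594), 120.18193054199219)
top tin ((520.85595703125, 319.85931396484375), 30.690635681152344)
top tin ((661.6992797851562, 200.55447387695312), 30.94276237487793)
top tin ((634.7112426757812, -164.89422607421875), 31.272321701049805)
side cap 155 83 166.12119919851534 ((499.1429138183594, 217.1522674560547), 11.735533714294434) [498.15990527 217.28674499]
side cap 135 264 140.3163391528895 ((499.826171875, 216.97265625), 27.165075302124023) [494.14998192 220.70402083]
side tray 10 454 13.939460195296192 ((501.97735595703125, -215.1820831298828), (162.04656982421875, 167.08514404296875), 14.916519165039062)
side tray 3.5 1161 5.052900699406791 ((505.27984619140625, -220.98008728027344), (149.60337829589844, 146.07400512695312), 14.442608833312988)
side disc 4653 ((602.915771484375, 177.9210968017578), 121.42737579345703)
side tin ((519.4359741210938, 321.685791015625), 31.965837478637695)
side tin ((659.8048095703125, 203.1596221923828), 31.852380752563477)
side tin ((632.78466796875, -163.17408752441406), 32.69505310058594)
sheet z pct [ -0.94343349   2.0923573    3.79827931   4.92303735 250.5366221 ]
```

Cap axis ≈ (501,215) with its top at about 166, which agrees with 167. The tray centre ≈ (504,-218), yaw 14°, with size and rim as given. I'm moving above the cap with the tool's yaw unchanged.

>>> {"name": "arm_command", "arguments": {
  "increments": [
    [7,2,-2.4,-2],
    [7,5,-6.1,-4],
    [7,9,-11,-5],
    [7,13,-15.8,-5],
    [7,17,-20.7,-5],
    [7,21,-25.6,-5],
    [7,25,-30.4,-5],
    [7,29,-35.3,-5]
  ]
}}

```text
invalid input at $.increments[0]: expected 7 numbers
```

>>> {"name": "arm_command", "arguments": {
  "increments": [
    [7,2,-2.4,-2,0,0,0],
    [7,5,-6.1,-4,0,0,0],
    [7,9,-11,-5,0,0,0],
    [7,13,-15.8,-5,0,0,0],
    [7,17,-20.7,-5,0,0,0],
    [7,21,-25.6,-5,0,0,0],
    [7,25,-30.4,-5,0,0,0],
    [7,27,-32.9,-5,0,0,0]
  ]
}}

```text
time: 1.15
ee_pos: [337.4, -178.8, 247.8]
ee_rot: [3.107, 0.463, 0.001]
force: [-0.1, 0.7, 1.0]
gripper_width: 0.82
```

>>> {"name": "arm_command", "arguments": {
  "increments": [
    [7,3,-3.6,0,0,0,0],
    [7,7,-8.5,0,0,0,0],
    [7,11,-13.4,0,0,0,0],
    [7,15,-18.3,0,0,0,0],
    [7,19,-23.1,0,0,0,0],
    [7,23,-28,0,0,0,0],
    [7,26,-31.6,0,0,0,0],
    [7,27.2,-33.1,0,0,0,0]
  ]
}}

```text
time: 2.15
ee_pos: [501.5, 216.7, 246.3]
ee_rot: [3.107, 0.464, -0.004]
force: [-0.2, -0.8, -0.0]
gripper_width: 0.819
```

```bash
cat >> h.py <<'E'
from scipy.spatial.transform import Rotation as Ro
def go(x,y,z):
    s=read_state(); R=Ro.from_rotvec(s["ee_rot"]); d=R.inv().apply(np.array([x,y,z])-s["ee_pos"])/10
    # turn (tool frame, deg) that makes tool z vertical
    a=R.as_matrix()[:,2]; t=np.cross(a,[0,0,-1]); t=np.degrees(R.inv().apply(t))
    print("t",s["time"],"tcp",s["ee_pos"].round(1),"q",s["qpos"].round(2),"w",round(s["gripper_width"],3),"F",s["force"].round(1)," -> cm",d.round(2),"tilt fix deg",t.round(2))
E
python3 - <<'E'
from h import *
go(501,215,190)
w=np.load("wrist0.npz"); W=fisheye(w["d"],w["T"],w["m"]).reshape(-1,3)
q=W[(W[:,2]<40)&(W[:,2]>2.5)]; print(len(q),np.percentile(q[:,2],[50,90,97,99]),(q[:,2]>9).sum(),q[:,:2].min(0),q[:,:2].max(0))
# cap seen from wrist camera
s=snapshot("wrist"); save(s,"wrist1"); P=fisheye(s["depth"],s["world_from_camera"],[s["vertical_fov"],s["cx"],s["cy"]])
H=cv2.cvtColor(s["img"],cv2.COLOR_RGB2HSV); b=(H[...,0]>105)&(H[...,0]<128)&(H[...,1]>120)&(np.hypot(P[...,0]-501,P[...,1]-214)<50)
for lo,hi in((158,175),(133,146)):
    q=P[b&(P[...,2]>lo)&(P[...,2]<hi)]; print(lo,len(q),np.median(q[:,2]),circ(q[:,:2]) if len(q) else 0)
E
```

```text
t 2.15 tcp [501.5 216.7 246.3] q [ 0.35 -0.04  1.27  0.    1.91  1.62] w 0.819 F [-0.2 -0.8 -0. ]  -> cm [-0.08  0.15  5.63] tilt fix deg [-0.    0.13  0.  ]
45413 [ 4.14315298  9.62673642 29.09690267 36.35520837] 4991 [ -497.84261445 -1102.85061765] [504.8814557  -22.41252566]
158 647 166.71760764499874 ((502.77862548828125, 216.4945526123047), 11.97950553894043)
133 1241 140.89232957196805 ((502.5316467285156, 215.7763671875), 25.90459442138672)
```

View pics/wrist1.png

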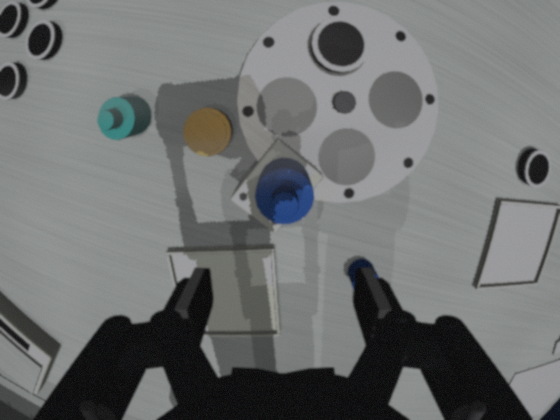

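The cap is centred under the tool: the wrist view gives (502.6,216) against (501,215) from the others, with its top at 166.7. Before going down I'll check the side view, now that the arm has uncovered the white thing on the right.

Run:
```python
from h import *
s=snapshot("side"); P=cloud(s); save(s,"side1")
m=((P[...,0]<330)&(P[...,1]<-330)&(P[...,2]>-20)&(P[...,2]<60)&(s["img"].min(-1)>150))
for u,v in [(470,128),(500,140),(510,170),(530,185),(550,200)]: print(u,v,P[v,u].round())
c=s["img"][60:260,360:560,::-1]; cv2.imwrite("pics/side1c.png",cv2.resize(c,None,fx=2.5,fy=2.5))
for u in (480,500,520,540,555): print(u,[(v,*P[v,u].round().astype(int)) if np.isfinite(P[v,u,0]) else 0 for v in range(110,240,8)])
```

```text
470 128 [148. 144. 567.]
500 140 [112. 129. 559.]
510 170 [ 87. 119. 517.]
530 185 [ 136. -458.   -0.]
550 200 [  74. -443.    2.]
480 [(110, np.int64(150), np.int64(128), np.int64(585)), (118, np.int64(145), np.int64(131), np.int64(577)), (126, np.int64(140), np.int64(135), np.int64(569)), (134, np.int64(135), np.int64(140), np.int64(563)), (142, np.int64(131), np.int64(141), np.int64(553)), (150, np.int64(128), np.int64(138), np.int64(539)), (158, np.int64(124), np.int64(136), np.int64(525)), (166, np.int64(267), np.int64(-431), np.int64(-4)), (174, np.int64(250), np.int64(-399), np.int64(1)), (182, np.int64(235), np.int64(-374), np.int64(0)), (190, np.int64(221), np.int64(-350), np.int64(-1)), (198, np.int64(207), np.int64(-327), np.int64(-2)), (206, np.int64(193), np.int64(-303), np.int64(-2)), (214, np.int64(179), np.int64(-276), np.int64(1)), (222, np.int64(166), np.int64(-257), np.int64(-3)), (230, np.int64(153), np.int64(-234), np.int64(-2)), (238, np.int64(140), np.int64(-210), np.int64(1))]
500 [(110, np.int64(132), np.int64(112), np.int64(586)), (118, np.int64(126), np.int
[... 2708 characters left out ...]
nt64(65), np.int64(94), np.int64(577)), (142, np.int64(60), np.int64(101), np.int64(573)), (150, np.int64(55), np.int64(105), np.int64(565)), (158, np.int64(50), np.int64(106), np.int64(556)), (166, np.int64(45), np.int64(108), np.int64(547)), (174, np.int64(40), np.int64(108), np.int64(536)), (182, np.int64(36), np.int64(106), np.int64(524)), (190, np.int64(32), np.int64(92), np.int64(501)), (198, np.int64(68), np.int64(-462), np.int64(-1)), (206, np.int64(56), np.int64(-435), np.int64(0)), (214, np.int64(44), np.int64(-415), np.int64(-5)), (222, np.int64(33), np.int64(-387), np.int64(-1)), (230, np.int64(22), np.int64(-365), np.int64(-3)), (238, np.int64(11), np.int64(-340), np.int64(-1))]
```

View pics/side1c.png

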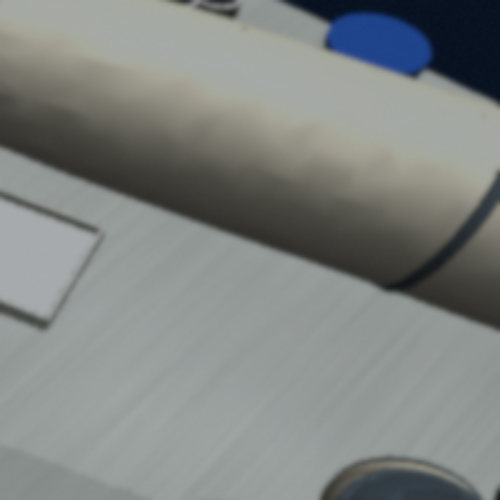

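>>> {"name": "arm_command", "arguments": {
  "increments": [
    [7,0,0.1,2,0,0,0],
    [7,0,0.1,4,0,0,0],
    [7,0,0.1,6,0,0,0],
    [7,0,0.1,7.5,0,0,0],
    [7,0,0.1,8.8,0,0,0],
    [7,0,0.1,9.7,0,0,0],
    [7,0,0.1,10.1,0,0,0],
    [7,0,0.1,10.1,0,0,0]
  ]
}}

```text
time: 3.25
ee_pos: [501.7, 213.5, 146.7]
ee_rot: [3.108, 0.46, 0.0]
force: [-0.7, 0.0, 0.2]
gripper_width: 0.818
```

The arm still hides the sheet in that view, so I'll check it for a rim using the first wrist depth image. I'll also grip the cap.

>>> {"name": "arm_command", "arguments": {
  "increments": [
    [1.5,0,0.1,0.25,0,0,0],
    [1.5,0,0.1,0.25,0,0,0],
    [1.5,0,0.1,0.25,0,0,0],
    [1.5,0,0.1,0.25,0,0,0],
    [1.5,0,0.1,0.25,0,0,0],
    [1.5,0,0.1,0.25,0,0,0],
    [1.5,0,0.1,0.25,0,0,0],
    [1.5,0,0.1,0.25,0,0,0]
  ]
}}

```text
time: 4.25
ee_pos: [502.0, 212.5, 144.2]
ee_rot: [-3.108, -0.46, 0.0]
force: [0.2, -0.4, 0.6]
gripper_width: 0.176
```

Run:
```python
from h import *
w=np.load("wrist0.npz"); W=fisheye(w["d"],w["T"],w["m"])
print("col300",W[105:270:6,300].round().astype(int).tolist())
print("row200",W[200,190:480:10].round().astype(int).tolist())
go(501,215,146)
```

```text
col300 [[258, -568, 0], [251, -570, 0], [245, -572, 1], [238, -574, 4], [232, -576, 4], [225, -578, 4], [218, -580, 4], [212, -582, 5], [205, -584, 3], [198, -586, 3], [192, -588, 3], [185, -590, 5], [178, -593, 4], [171, -595, 4], [165, -597, 5], [157, -599, 4], [151, -601, 5], [143, -604, 4], [136, -606, 4], [129, -609, 4], [121, -611, 4], [113, -614, 2], [106, -616, 3], [98, -619, 4], [90, -621, 4], [82, -624, 4], [75, -626, 5], [66, -629, 5]]
row200 [[112, -473, 1], [115, -485, 0], [120, -498, 4], [124, -510, 4], [127, -521, 4], [130, -533, 3], [134, -544, 5], [138, -556, 4], [141, -567, 4], [145, -579, 4], [148, -590, 4], [151, -601, 3], [155, -613, 3], [159, -624, 4], [162, -636, 3], [166, -647, 5], [169, -659, 4], [173, -671, 3], [177, -683, 4], [181, -695, 4], [184, -708, 3], [189, -720, 5], [192, -734, 3], [197, -746, 5], [201, -760, 5], [206, -774, 5], [210, -790, 3], [215, -806, 2], [220, -824, -1]]
t 4.25 tcp [502.  212.5 144.2] q [ 0.34 -0.06  1.48  0.    1.72  1.61] w 0.176 F [ 0.2 -0.4  0.6]  -> cm [-0.02 -0.27 -0.18] tilt fix deg [-0.  0.  0.]
```

The white sheet is rimless and more than 300 mm long, so it's paper, and the tray choice stands. But the fingers reached 15 mm, not the 24 mm I expected, so I'll look.

Run:
```python
from h import *
a=snapshot("wrist");b=snapshot("side"); P=cloud(b)
H=cv2.cvtColor(b["img"],cv2.COLOR_RGB2HSV); m=(H[...,0]>105)&(H[...,0]<128)&(H[...,1]>120)&(np.hypot(P[...,0]-499,P[...,1]-212)<60)
print(P[m].max(0),P[m].min(0))
o=np.hstack([cv2.resize(a["img"][100:300,180:400],(400,364)),cv2.resize(b["img"][150:290,170:324],(400,364))])
cv2.imwrite("pics/g1.png",np.clip(o[...,::-1]*1.5,0,255).astype(np.uint8))
go(501,215,146)
```

```text
[504.10373586 239.88342123 161.01615609] [473.8913571  192.81831252  94.03387733]
t 4.35 tcp [502.  212.5 144.1] q [ 0.34 -0.06  1.48  0.    1.72  1.61] w 0.177 F [ 0.5  0.  -0.2]  -> cm [-0.02 -0.27 -0.19] tilt fix deg [-0.    0.01 -0.  ]
```

View pics/g1.png

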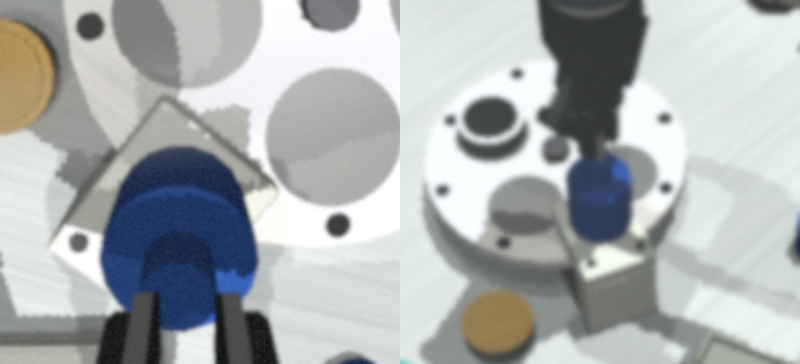

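The fingers seem to straddle the grip. To find out whether they're really holding it, I'll command full closure and see whether they stop.

>>> {"name": "arm_command", "arguments": {
  "increments": [
    [0.2,0,0,0,0,0,0],
    [0.2,0,0,0,0,0,0],
    [0.2,0,0,0,0,0,0],
    [0.2,0,0,0,0,0,0]
  ]
}}

```text
time: 4.85
ee_pos: [502.0, 212.5, 144.2]
ee_rot: [-3.108, -0.46, 0.0]
force: [-0.4, -0.2, 0.7]
gripper_width: 0.022
```

Run:
```python
from h import *
s=snapshot("wrist");t=snapshot("top"); save(s,"wrist2")
P=fisheye(s["depth"],s["world_from_camera"],[s["vertical_fov"],s["cx"],s["cy"]])
for n,P,I in(("wrist",P,s["img"]),("top",cloud(t),t["img"])):
    H=cv2.cvtColor(I,cv2.COLOR_RGB2HSV); b=(H[...,0]>105)&(H[...,0]<128)&(H[...,1]>120)&(np.hypot(P[...,0]-501,P[...,1]-214)<60)
    for lo,hi in((158,185),(133,146)):
        q=P[b&(P[...,2]>lo)&(P[...,2]<hi)]; print(n,lo,len(q),np.median(q[:,2]) if len(q) else 0,circ(q[:,:2]) if len(q) else 0)
T=s["world_from_camera"]; f=210/np.tan(np.radians(s["vertical_fov"]/2))
def pix(p):
    c=(np.linalg.inv(T)@np.r_[p,1])[:3]; x,y,z=c[0],-c[1],-c[2]; r=np.hypot(x,y); a=np.arctan2(r,z)*f/r; return (s["cx"]+a*x,s["cy"]+a*y)
print("TCP px",pix(read_state()["ee_pos"]),"grip top",pix([501.5,215,167]),"grip base",pix([501.5,215,141]), np.round(T,3).tolist(), read_state()["ee_pos"])
d=s["depth"]; 
for v in range(200,330,10): print(v,P.shape and fisheye(d,T,[s["vertical_fov"],s["cx"],s["cy"]])[v,280].round(),s["img"][v,280])
cv2.imwrite("pics/w2c.png",cv2.resize(np.clip(s["img"][150:420,160:400,::-1]*1.5,0,255).astype(np.uint8),None,fx=2,fy=2))
```

```text
wrist 158 1011 166.64236308726046 ((503.70587158203125, 214.85202026367188), 13.735843658447266)
wrist 133 3564 140.90016262034794 ((503.25799560546875, 216.3726348876953), 26.579181671142578)
top 158 0 0 0
top 133 103 139.54578604902872 ((488.504150390625, 205.4173583984375), 18.815387725830078)
TCP px (np.float64(283.3664360676582), np.float64(248.18382063466268)) grip top (np.float64(278.67845992547484), np.float64(266.0482217755074)) grip base (np.float64(279.17559215408346), np.float64(245.51332067939921)) [[0.29, 0.905, 0.312, 582.687], [-0.957, 0.275, 0.094, 237.338], [-0.001, -0.326, 0.945, 320.411], [0.0, 0.0, 0.0, 1.0]] [501.96932792 212.48311136 144.17434575]
200 [529. 223. 139.] [25 33 54]
210 [523. 221. 141.] [20 35 66]
220 [518. 219. 141.] [19 33 65]
230 [514. 218. 147.] [23 32 53]
240 [514. 218. 162.] [19 29 50]
250 [511. 217. 167.] [22 37 66]
260 [505. 215. 167.] [17 29 58]
270 [512. 217. 191.] [19 24 37]
280 [512. 217. 199.] [20 28 43]
290 [512. 217. 208.] [88 90 89]
300 [509. 216. 210.] [83 86 86]
310 [504. 215. 210.] [89 90 89]
320 [500. 214. 212.] [90 92 92]
```

View pics/w2c.png

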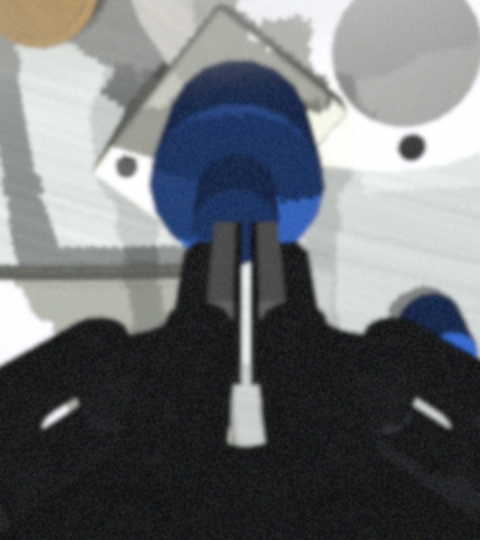

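The closed fingers are visible just above the grip, not around it, though the reported TCP says they should be lower. I'll measure the real tip height from the depth images.

Run:
```python
from h import *
s=snapshot("wrist");t=snapshot("side"); c=read_state()["ee_pos"]
for n,P,I in(("wrist",fisheye(s["depth"],s["world_from_camera"],[s["vertical_fov"],s["cx"],s["cy"]]),s["img"]),("side",cloud(t),t["img"])):
    I=I.astype(int); dark=(I[...,2]-I[...,0]<22)
    m=dark&(np.hypot(P[...,0]-c[0],P[...,1]-c[1])<22)&(P[...,2]>120)&(P[...,2]<240)
    q=P[m]; o=np.argsort(q[:,2]); print(n,len(q),np.percentile(q[:,2],[0,2,5,10,25,50]).round(),q[o[:6]].round().tolist())
P=fisheye(s["depth"],s["world_from_camera"],[s["vertical_fov"],s["cx"],s["cy"]])
for u in(272,290): print(u,[(v,*P[v,u].round().astype(int).tolist(),s["img"][v,u].tolist()) for v in range(250,300,4)])
P=cloud(t)
for v in range(185,225,3): print(v,[(P[v,u].round().astype(int).tolist(),t["img"][v,u].tolist()) for u in(243,248)])
```

```text
wrist 5895 [166. 185. 189. 194. 206. 222.] [[493.0, 210.0, 166.0], [494.0, 210.0, 167.0], [493.0, 211.0, 167.0], [511.0, 220.0, 181.0], [514.0, 211.0, 181.0], [514.0, 210.0, 181.0]]
side 210 [143. 165. 180. 185. 194. 209.] [[524.0, 214.0, 143.0], [512.0, 215.0, 164.0], [505.0, 213.0, 164.0], [509.0, 218.0, 165.0], [510.0, 219.0, 165.0], [498.0, 211.0, 165.0]]
272 [(250, 510, 221, 168, [16, 34, 64]), (254, 508, 221, 168, [20, 36, 65]), (258, 505, 220, 167, [16, 31, 62]), (262, 511, 221, 183, [51, 51, 54]), (266, 511, 221, 187, [50, 52, 50]), (270, 511, 221, 190, [52, 51, 51]), (274, 511, 221, 194, [51, 52, 51]), (278, 512, 221, 198, [50, 50, 51]), (282, 511, 220, 201, [52, 52, 52]), (286, 511, 220, 203, [51, 50, 51]), (290, 512, 220, 208, [50, 50, 50]), (294, 511, 220, 209, [52, 50, 53]), (298, 511, 220, 212, [51, 49, 49])]
290 [(250, 512, 212, 166, [19, 35, 65]), (254, 510, 211, 167, [28, 40, 69]), (258, 508, 211, 166, [16, 33, 63]), (262, 513, 213, 182, [51, 50, 51]), (266, 513, 213, 186, [50, 50, 49]), (270, 513, 213, 190, [52, 51, 52]), (274, 514, 213, 194, [48, 50, 50]), (278, 51
[... 501 characters left out ...]
0, 229, 228], [34, 35, 36]), ([485, 220, 225], [37, 38, 39])]
200 [([481, 238, 233], [36, 37, 38]), ([490, 217, 209], [51, 53, 53])]
203 [([480, 239, 226], [35, 36, 37]), ([490, 217, 200], [54, 56, 55])]
206 [([498, 224, 190], [36, 38, 38]), ([490, 217, 190], [55, 57, 57])]
209 [([508, 216, 164], [36, 43, 59]), ([491, 217, 180], [51, 54, 61])]
212 [([502, 222, 164], [35, 43, 63]), ([493, 216, 167], [37, 45, 68])]
215 [([497, 226, 162], [35, 42, 61]), ([490, 219, 162], [35, 43, 63])]
218 [([496, 228, 155], [35, 41, 59]), ([490, 219, 153], [35, 43, 60])]
221 [([497, 227, 143], [36, 44, 65]), ([492, 218, 140], [34, 42, 64])]
224 [([495, 230, 138], [35, 46, 72]), ([488, 222, 137], [35, 45, 71])]
```

Both the wrist and side views put the shut fingertips at z≈181, about 37 mm above the reported TCP of 144. Laterally they're right. I'll go by the measured tips (tip z ≈ ee_z + 37): open, go down 34 mm and grip.

>>> {"name": "arm_command", "arguments": {
  "increments": [
    [5.5,0,-0.2,0,0,0,0],
    [5.5,0,-0.2,0,0,0,0],
    [5.5,0,-0.2,0,0,0,0],
    [5.5,0,-0.2,0.6,0,0,0],
    [5.5,0,-0.2,1.3,0,0,0],
    [5.5,0,-0.2,2.0,0,0,0],
    [5.5,0,-0.2,2.5,0,0,0],
    [5.5,0,-0.2,2.5,0,0,0]
  ]
}}

```text
time: 6.05
ee_pos: [501.1, 214.2, 118.5]
ee_rot: [3.108, 0.46, -0.002]
force: [-0.3, 1.4, 1.0]
gripper_width: 0.641
```

>>> {"name": "arm_command", "arguments": {
  "increments": [
    [5.5,0,0,0.5,0,0,0],
    [5.5,0,0,0.9,0,0,0],
    [2,0,0,0.9,0,0,0],
    [1,0,0,0.9,0,0,0],
    [1,0,0,0.9,0,0,0],
    [1,0,0,0.9,0,0,0],
    [1,0,0,0.9,0,0,0],
    [1,0,0,0.9,0,0,0]
  ]
}}

```text
time: 7.05
ee_pos: [501.5, 214.4, 110.3]
ee_rot: [-3.108, -0.46, -0.0]
force: [0.4, 0.1, 0.9]
gripper_width: 0.257
```

It stopped at about 22 mm, so the grip is held. I'll lift it straight up slowly at first.

>>> {"name": "arm_command", "arguments": {
  "increments": [
    [1,0,0,0,0,0,0],
    [1,0,0,0,0,0,0],
    [1,0,0,-0.5,0,0,0],
    [1,0,0,-1.5,0,0,0],
    [1,0,0,-3,0,0,0],
    [1,0,0,-5,0,0,0],
    [1,0,0,-7,0,0,0],
    [1,0,0,-8,0,0,0]
  ]
}}

```text
time: 8.05
ee_pos: [502.0, 214.6, 192.8]
ee_rot: [-3.107, -0.46, -0.005]
force: [0.2, 0.2, -1.4]
gripper_width: 0.261
```

Run:
```python
from h import *
s=snapshot("wrist");t=snapshot("top");u=snapshot("side")
o=np.hstack([cv2.resize(s["img"][100:320,150:410],(390,330)),cv2.resize(u["img"][140:280,170:335],(390,330))]); cv2.imwrite("pics/lift.png",np.clip(o[...,::-1]*1.5,0,255).astype(np.uint8))
for n,P,I in(("wrist",fisheye(s["depth"],s["world_from_camera"],[s["vertical_fov"],s["cx"],s["cy"]]),s["img"]),("side",cloud(u),u["img"])):
    H=cv2.cvtColor(I,cv2.COLOR_RGB2HSV); b=(H[...,0]>105)&(H[...,0]<128)&(H[...,1]>120)&(np.hypot(P[...,0]-501,P[...,1]-214)<60)
    q=P[b]; print(n,len(q),np.percentile(q[:,2],[1,10,50,90,99]).round(),circ(q[:,:2]))
go(504,-218,190)
```

```text
wrist 7863 [178. 199. 224. 250. 251.] ((512.6643676757812, 201.9488525390625), 41.84144592285156)
side 63 [219. 220. 222. 223. 225.] ((492.436279296875, 214.77175903320312), 21.988590240478516)
t 8.2 tcp [501.7 214.5 190.8] q [ 0.34 -0.06  1.39  0.    1.8   1.62] w 0.258 F [-0.5 -1.4 -0.6]  -> cm [-12.3   41.46   0.06] tilt fix deg [-0.01 -0.06  0.  ]
```

View pics/lift.png

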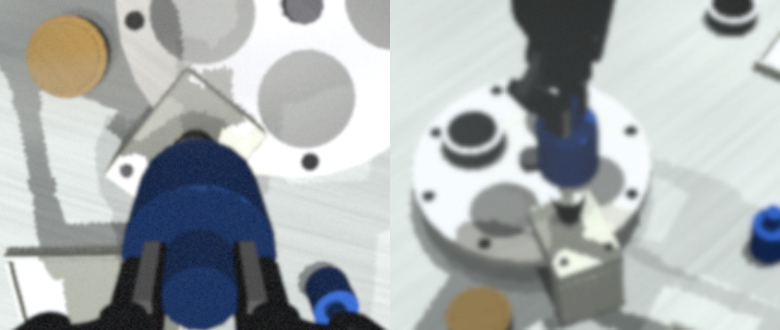

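The cap is held upright about 80 mm up and clear of the black knob. Next, the carry to the tray.

>>> {"name": "arm_command", "arguments": {
  "increments": [
    [1,-0.3,1,0,0,0,0],
    [1,-0.9,3,0,0,0,0],
    [1,-1.8,6,0,0,0,0],
    [1,-2.9,9.8,0,0,0,0],
    [1,-4.1,13.7,0,0,0,0],
    [1,-5.3,17.7,0,0,0,0],
    [1,-6.4,21.6,0,0,0,0],
    [1,-7.5,25.3,0,0,0,0]
  ]
}}

```text
time: 9.2
ee_pos: [501.9, -52.2, 189.7]
ee_rot: [3.108, 0.458, -0.001]
force: [-0.2, 0.6, -1.4]
gripper_width: 0.256
```

>>> {"name": "arm_command", "arguments": {
  "increments": [
    [1,-1.2,4,0,0,0,0],
    [1,-2.4,8,0,0,0,0],
    [1,-3.4,11.6,0,0,0,0],
    [1,-4.2,14.2,0,0,0,0],
    [1,-4.7,15.8,0,0,0,0],
    [1,-4.8,16.2,0,0,0,0],
    [1,-4.8,16.2,2,0,0,0],
    [1,-4.8,16.2,4,0,0,0]
  ]
}}

```text
time: 10.2
ee_pos: [504.0, -217.9, 149.6]
ee_rot: [3.108, 0.461, 0.001]
force: [-0.7, -0.5, -1.4]
gripper_width: 0.259
```

Run:
```python
from h import *
u=snapshot("side");t=snapshot("top")
for n,P,I in(("side",cloud(u),u["img"]),("top",cloud(t),t["img"])):
    H=cv2.cvtColor(I,cv2.COLOR_RGB2HSV); b=(H[...,0]>105)&(H[...,0]<128)&(H[...,1]>110)&(np.hypot(P[...,0]-504,P[...,1]+218)<70)
    q=P[b]; print(n,len(q),np.percentile(q[:,2],[1,50,99]).round() if len(q) else 0)
P=cloud(t); go(504,-218,30)
# knob, top view
I=t["img"].astype(int); q=P[(I.max(-1)<60)&(np.hypot(P[...,0]-501,P[...,1]-215)<35)&(P[...,2]>118)&(P[...,2]<145)]; print("knob",len(q),np.median(q[:,2]),circ(q[:,:2]))
```

```text
side 415 [130. 167. 190.]
top 675 [130. 231. 552.]
t 10.3 tcp [ 502.6 -217.2  146.7] q [-0.47 -0.05  1.46  0.    1.73  0.81] w 0.261 F [-0.6  0.2 -1.4]  -> cm [ 0.15  0.16 11.67] tilt fix deg [-0.22  0.22 -0.  ]
knob 0 nan ((0.0, 0.0), 0.0)
  return _methods._mean(a, axis=axis, dtype=dtype,
  ret = ret.dtype.type(ret / rcount)
```

>>> {"name": "arm_command", "arguments": {
  "increments": [
    [1,0,0,1.5,0,0,0],
    [1,0,0,3.5,0,0,0],
    [1,0,0,5.5,0,0,0],
    [1,0,0,7.5,0,0,0],
    [1,0,0,9,0,0,0],
    [1,0,0,10,0,0,0],
    [1,0,0,10.6,0,0,0],
    [1,0,0,10.8,0,0,0]
  ]
}}

```text
time: 11.3
ee_pos: [504.0, -218.5, 42.2]
ee_rot: [3.108, 0.46, 0.0]
force: [0.7, 0.5, 0.5]
gripper_width: 0.257
```

>>> {"name": "arm_command", "arguments": {
  "increments": [
    [1,0,0,0.2,0,0,0],
    [1,0,0,0.3,0,0,0],
    [1,0,0,0.4,0,0,0],
    [1,0,0,0.4,0,0,0]
  ]
}}

```text
time: 11.8
ee_pos: [503.9, -218.5, 38.2]
ee_rot: [3.108, 0.46, 0.0]
force: [0.3, -0.5, -0.8]
gripper_width: 0.26
```

>>> {"name": "arm_command", "arguments": {
  "increments": [
    [1,0,0,0.1,0,0,0],
    [1,0,0,0.2,0,0,0],
    [1,0,0,0.3,0,0,0],
    [1,0,0,0.4,0,0,0],
    [1,0,0,0.4,0,0,0]
  ]
}}

```text
time: 12.42
ee_pos: [503.8, -218.4, 34.0]
ee_rot: [-3.108, -0.46, 0.0]
force: [-0.0, 0.4, -1.3]
gripper_width: 0.257
```

>>> {"name": "arm_command", "arguments": {
  "increments": [
    [1,0,0,0.1,0,0,0],
    [1,0,0,0.2,0,0,0],
    [1,0,0,0.2,0,0,0]
  ]
}}

```text
time: 12.8
ee_pos: [503.8, -218.4, 32.0]
ee_rot: [-3.108, -0.46, 0.0]
force: [0.3, 0.3, -0.9]
gripper_width: 0.255
```

>>> {"name": "arm_command", "arguments": {
  "increments": [
    [1,0,0,0.1,0,0,0],
    [1,0,0,0.2,0,0,0],
    [1,0,0,0.2,0,0,0]
  ]
}}

```text
time: 13.18
ee_pos: [504.0, -218.5, 30.3]
ee_rot: [3.108, 0.46, 0.0]
force: [0.8, 0.4, 0.3]
gripper_width: 0.257
```

>>> {"name": "arm_command", "arguments": {
  "increments": [
    [1,0,0,0.1,0,0,0],
    [1,0,0,0.1,0,0,0],
    [1,0,0,0.15,0,0,0]
  ]
}}

```text
time: 13.55
ee_pos: [504.3, -218.4, 30.3]
ee_rot: [3.107, 0.46, 0.002]
force: [-2.2, 1.9, 9.6]
gripper_width: 0.256
```

The touchdown was right at the expected height (ee z 30.3, 9.6 N upward). I'll release and retreat.

>>> {"name": "arm_command", "arguments": {
  "increments": [
    [2.6,0,0,0,0,0,0],
    [4,0,0,0,0,0,0],
    [6,0,0,0,0,0,0],
    [6,0,0,0,0,0,0],
    [6,0,0,-1,0,0,0],
    [6,0,0,-4,0,0,0],
    [6,0,0,-9,0,0,0],
    [6,0,0,-14,0,0,0]
  ]
}}

```text
time: 14.55
ee_pos: [503.7, -218.4, 170.7]
ee_rot: [3.108, 0.46, 0.0]
force: [0.3, -1.1, -0.6]
gripper_width: 0.704
```

Run:
```python
from h import *
s=snapshot("wrist");u=snapshot("side");t=snapshot("top")
W=lambda s:fisheye(s["depth"],s["world_from_camera"],[s["vertical_fov"],s["cx"],s["cy"]])
for n,P,I in(("wrist",W(s),s["img"]),("side",cloud(u),u["img"])):
    H=cv2.cvtColor(I,cv2.COLOR_RGB2HSV); b=(H[...,0]>105)&(H[...,0]<128)&(H[...,1]>110)&(np.hypot(P[...,0]-504,P[...,1]+218)<70)
    for lo,hi in((78,95),(54,68)):
        q=P[b&(P[...,2]>lo)&(P[...,2]<hi)]; print(n,lo,len(q),np.median(q[:,2]) if len(q) else 0,circ(q[:,:2]) if len(q) else 0)
for n,P,I in(("top",cloud(t),t["img"]),("side",cloud(u),u["img"]),("wrist",W(s),s["img"])):
    q=P[(np.hypot(P[...,0]-501,P[...,1]-215)<40)&(P[...,2]>120)&(P[...,2]<145)]; print("knob",n,len(q), (np.median(q[:,2]),circ(q[:,:2])) if len(q) else 0)
go(502,214,170)
```

```text
wrist 78 602 86.78382373633474 ((505.94281005859375, -216.5011749267578), 11.944412231445312)
wrist 54 1125 60.86012408973431 ((505.3758239746094, -216.94223022460938), 25.84670066833496)
side 78 51 84.22362711644178 ((501.0783386230469, -214.96145629882812), 13.14484977722168)
side 54 171 60.17361578532132 ((500.9188537597656, -213.42381286621094), 27.656150817871094)
knob top 5 (np.float64(126.2926936529858), ((498.6655578613281, 205.841796875), 11.214487075805664))
knob side 40 (np.float64(124.71822438198296), ((497.57318115234375, 222.15914916992188), 15.032100677490234))
knob wrist 0 0
t 14.7 tcp [ 505.5 -219.3  173.7] q [-0.47 -0.05  1.42  0.    1.77  0.81] w 0.702 F [ 0.2 -1.  -0.2]  -> cm [ 12.21 -41.57   0.21] tilt fix deg [ 0.33 -0.34 -0.  ]
```

The cap stands in the tray: top at 86.8 (expected 87), shoulder at 61, and centred. Back to above the knob.

>>> {"name": "arm_command", "arguments": {
  "increments": [
    [6,0.6,-2,0,0,0,0],
    [6,1.7,-6,0,0,0,0],
    [6,3.2,-11,0,0,0,0],
    [6,4.7,-16,0,0,0,0],
    [6,6.2,-21,0,0,0,0],
    [6,7.7,-26,0,0,0,0],
    [6,9.1,-31,0,0,0,0],
    [6,10.3,-35,0,0,0,0]
  ]
}}

```text
time: 15.7
ee_pos: [499.3, 149.2, 166.8]
ee_rot: [-3.107, -0.462, 0.005]
force: [0.8, -0.7, 0.6]
gripper_width: 0.702
```

>>> {"name": "arm_command", "arguments": {
  "increments": [
    [6,0.9,-3,0,0,0,0],
    [6,1.6,-5.4,0,0,0,0],
    [6,1.9,-6.5,0,0,0,0],
    [6,1.9,-6.5,0,0,0,0]
  ]
}}

```text
time: 16.2
ee_pos: [499.6, 214.5, 167.6]
ee_rot: [3.107, 0.462, -0.003]
force: [-0.7, 1.2, -0.6]
gripper_width: 0.704
```

Run:
```python
from h import *
s=snapshot("wrist");save(s,"wrist3");u=snapshot("side")
P=fisheye(s["depth"],s["world_from_camera"],[s["vertical_fov"],s["cx"],s["cy"]])
for n,P in(("wrist",P),("side",cloud(u))):
    for lo,hi in((127,136),(120,136)):
        q=P[(np.hypot(P[...,0]-501,P[...,1]-215)<40)&(P[...,2]>lo)&(P[...,2]<hi)]; print("knob",n,len(q), (np.median(q[:,2]),circ(q[:,:2])) if len(q) else 0)
go(502,214,70)
cv2.imwrite("pics/w3c.png",cv2.resize(np.clip(s["img"][100:380,140:420,::-1]*1.8,0,255).astype(np.uint8),None,fx=2,fy=2))
```

```text
knob wrist 67 (np.float64(128.93657721217699), ((510.40606689453125, 219.8601531982422), 14.428397178649902))
knob wrist 128 (np.float64(127.33475834537438), ((510.1685791015625, 219.91464233398438), 14.538657188415527))
knob side 13 (np.float64(128.67943208882195), ((498.80145263671875, 220.97518920898438), 14.896576881408691))
knob side 38 (np.float64(124.97629267507426), ((499.4195556640625, 220.5849609375), 15.08497142791748))
t 16.3 tcp [500.2 213.5 168.3] q [ 0.34 -0.06  1.44 -0.    1.77  1.62] w 0.699 F [ 0.1 -0.4 -0.3]  -> cm [ 0.2  -0.    9.82] tilt fix deg [0.02 0.05 0.  ]
```

View pics/w3c.png

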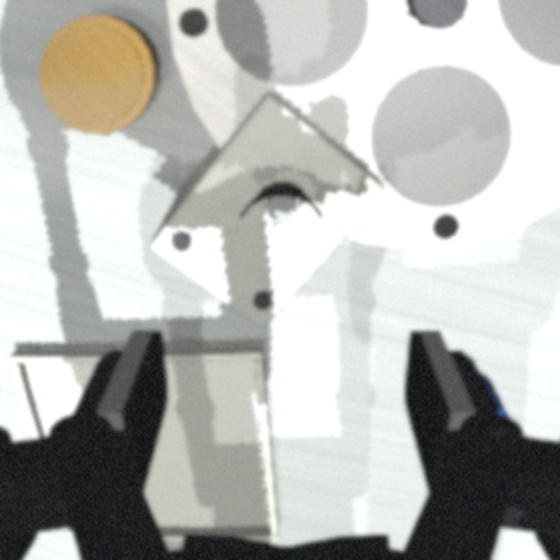

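The knob's glossy top gives no depth reading, so only its near wall shows, as the black crescent at crop (282,190). I'll fit the axis to the wall points using the known radius.

Run:
```python
from h import *
from scipy.optimize import least_squares
cap={"wrist":(502.6,216.1),"side":(499.5,217.1),"top":(501.6,213.7)}
for n in("wrist","side","top"):
    s=snapshot(n)
    P=fisheye(s["depth"],s["world_from_camera"],[s["vertical_fov"],s["cx"],s["cy"]]) if n=="wrist" else cloud(s)
    m=(np.hypot(P[...,0]-501,P[...,1]-216)<30)&(P[...,2]>100)&(P[...,2]<134)&(s["img"].max(-1)<90)
    q=P[m]
    if len(q)<8: print(n,len(q)); continue
    r=np.interp(q[:,2]-97,[0,10,27,34],[11.5,12.5,16,16])
    c=s["world_from_camera"][:2,3]
    f=least_squares(lambda p:np.hypot(q[:,0]-p[0],q[:,1]-p[1])-r,[501,215],loss="soft_l1",f_scale=1.5)
    print(n,len(q),f.x.round(1),"rms",np.sqrt((f.fun**2).mean()).round(2),"z",np.percentile(q[:,2],[0,50,100]).round(),"cap then",cap[n])
    # bracket top corners at z~85
    b=P[(abs(P[...,2]-85)<3.5)&(np.hypot(P[...,0]-492,P[...,1]-219)<70)]; 
    (cx,cy),(w,h),a=cv2.minAreaRect(b[:,:2].astype(np.float32)); print("  bracket",len(b),(round(cx,1),round(cy,1)),(round(w,1),round(h,1)),round(a,1))
u=np.array([603,176.6])-[501.5,216]; print("yaw from disc",np.degrees(np.arctan2(u[1],u[0])))
go(502,214,70)
```

```text
wrist 166 [503.8 218.1] rms 0.18 z [100. 125. 131.] cap then (502.6, 216.1)
  bracket 6633 (493.1, 222.6) (64.3, 85.0) 67.9
side 73 [502.1 217.2] rms 1.03 z [100. 118. 131.] cap then (499.5, 217.1)
  bracket 770 (490.8, 222.5) (64.8, 86.9) 67.6
top 4
yaw from disc -21.21508392453971
t 16.45 tcp [500.6 213.3 168.8] q [ 0.34 -0.06  1.44 -0.    1.77  1.62] w 0.703 F [0.2 0.5 0.1]  -> cm [ 0.16 -0.03  9.88] tilt fix deg [ 0.01 -0.01 -0.  ]
```

The bracket rectangle (64.3×85, matching the given 64×85) and the knob wall fit agree: the axis is at (503.8,218.2) in the wrist frame. Less the hand-eye bias I saw at the cap, that makes about (503,217). I'm going down around the knob.

>>> {"name": "arm_command", "arguments": {
  "increments": [
    [6,0.35,-0.25,0,0,0,0],
    [6,0.35,-0.25,1.5,0,0,0],
    [6,0.35,-0.25,3.5,0,0,0],
    [6,0.35,-0.25,5.5,0,0,0],
    [6,0.35,-0.25,7.5,0,0,0],
    [6,0.35,-0.25,9,0,0,0],
    [6,0.35,-0.25,10,0,0,0],
    [6,0.35,-0.25,10.1,0,0,0]
  ]
}}

```text
time: 17.45
ee_pos: [502.8, 217.4, 66.9]
ee_rot: [3.108, 0.46, -0.002]
force: [-0.2, -0.1, 0.4]
gripper_width: 0.703
```

>>> {"name": "arm_command", "arguments": {
  "increments": [
    [4.5,0,0,0,0,0,0],
    [3.5,0,0,0,0,0,0],
    [2.8,0,0,0,0,0,0],
    [2,0,0,0,0,0,0],
    [2,0,0,0,0,0,0],
    [2,0,0,0,0,0,0]
  ]
}}

```text
time: 18.2
ee_pos: [503.7, 217.5, 68.9]
ee_rot: [-3.108, -0.46, -0.003]
force: [-0.8, -2.0, 5.8]
gripper_width: 0.346
```

It stopped at about 30 mm, the same ~2 mm under true size as at the cap, so this is the 32 mm band. Pulling up in steps.

>>> {"name": "arm_command", "arguments": {
  "increments": [
    [1.5,0,0,0,0,0,0],
    [1.5,0,0,0,0,0,0],
    [1.5,0,0,-0.3,0,0,0],
    [1.5,0,0,-0.7,0,0,0],
    [1.5,0,0,-1.1,0,0,0],
    [1.5,0,0,-1.5,0,0,0],
    [1.5,0,0,-1.5,0,0,0],
    [1.5,0,0,-1.5,0,0,0]
  ]
}}

```text
time: 19.2
ee_pos: [503.4, 217.4, 80.5]
ee_rot: [3.107, 0.459, -0.001]
force: [7.5, 0.5, -7.9]
gripper_width: 0.344
```

>>> {"name": "arm_command", "arguments": {
  "increments": [
    [1.5,0,0,-0.3,0,0,0],
    [1.5,0,0,-0.5,0,0,0],
    [1.5,0,0,-0.7,0,0,0],
    [1.5,0,0,-0.7,0,0,0]
  ]
}}

```text
time: 19.7
ee_pos: [503.3, 217.4, 87.1]
ee_rot: [3.107, 0.459, -0.002]
force: [7.4, 1.7, -10.1]
gripper_width: 0.342
```

The force follows the spring (about −10 N at 20 mm). I'll continue to the stop.

>>> {"name": "arm_command", "arguments": {
  "increments": [
    [1.5,0,0,-0.2,0,0,0],
    [1.5,0,0,-0.4,0,0,0],
    [1.5,0,0,-0.4,0,0,0]
  ]
}}

```text
time: 20.08
ee_pos: [503.3, 217.4, 90.7]
ee_rot: [3.107, 0.459, -0.002]
force: [7.9, 1.4, -10.8]
gripper_width: 0.349
```

>>> {"name": "arm_command", "arguments": {
  "increments": [
    [1.5,0,0,-0.1,0,0,0],
    [1.5,0,0,-0.15,0,0,0],
    [1.5,0,0,-0.15,0,0,0]
  ]
}}

```text
time: 20.45
ee_pos: [503.3, 217.4, 92.0]
ee_rot: [3.107, 0.459, -0.003]
force: [9.3, 0.9, -12.1]
gripper_width: 0.343
```

>>> {"name": "arm_command", "arguments": {
  "increments": [
    [1.5,0,0,-0.1,0,0,0],
    [1.5,0,0,-0.1,0,0,0]
  ]
}}

```text
time: 20.7
ee_pos: [503.3, 217.3, 93.0]
ee_rot: [3.107, 0.459, -0.003]
force: [8.3, 2.2, -12.3]
gripper_width: 0.35
```

>>> {"name": "arm_command", "arguments": {
  "increments": [
    [1.5,0,0,-0.1,0,0,0],
    [1.5,0,0,-0.1,0,0,0],
    [1.5,0,0,-0.1,0,0,0]
  ]
}}

```text
time: 21.08
ee_pos: [503.3, 217.3, 93.9]
ee_rot: [3.107, 0.459, -0.003]
force: [7.7, 2.6, -13.2]
gripper_width: 0.345
```

Run:
```python
from h import *
s=snapshot("wrist");u=snapshot("side");t=snapshot("top")
o=np.hstack([cv2.resize(s["img"][110:290,190:370],(400,400)),cv2.resize(u["img"][180:270,210:300],(400,400))]); cv2.imwrite("pics/fin.png",np.clip(o[...,::-1]*1.7,0,255).astype(np.uint8))
P=fisheye(s["depth"],s["world_from_camera"],[s["vertical_fov"],s["cx"],s["cy"]]); I=s["img"].astype(int)
m=(I[...,0]-I[...,1]>35)&(I[...,0]-I[...,2]>35)&(np.hypot(P[...,0]-503,P[...,1]-218)<25); q=P[m]; print("red band z",len(q),np.percentile(q[:,2],[5,50,95]).round() if len(q) else 0)
P=cloud(t); H=cv2.cvtColor(t["img"],cv2.COLOR_RGB2HSV); b=(H[...,0]>105)&(H[...,0]<128)&(H[...,1]>110)&(np.hypot(P[...,0]-504,P[...,1]+218)<70)
for lo,hi in((78,95),(54,68)):
    q=P[b&(P[...,2]>lo)&(P[...,2]<hi)]; print("cap top",lo,len(q),np.median(q[:,2]),circ(q[:,:2]))
for c,z in(((520,320),24),((661,200),76),((634,-164),24)):
    q=P[(np.hypot(P[...,0]-c[0],P[...,1]-c[1])<45)&(abs(P[...,2]-z)<5)]; print("tin",circ(q[:,:2]))
go(503,217,92)
```

```text
red band z 153 [ 95. 101. 105.]
cap top 78 113 85.47341979843384 ((504.2312316894531, -218.81443786621094), 12.206221580505371)
cap top 54 363 59.96398295694587 ((504.5971374511719, -218.5128936767578), 26.93744659423828)
tin ((0.0, 0.0), 0.0)
tin ((661.8667602539062, 199.83462524414062), 30.912498474121094)
tin ((634.1112670898438, -165.6607208251953), 31.34252166748047)
t 21.225 tcp [503.3 217.4  93.9] q [ 0.35 -0.04  1.55 -0.    1.64  1.62] w 0.348 F [  8.1   2.7 -12.1]  -> cm [-0.04  0.03  0.19] tilt fix deg [0.02 0.1  0.  ]
```

View pics/fin.png

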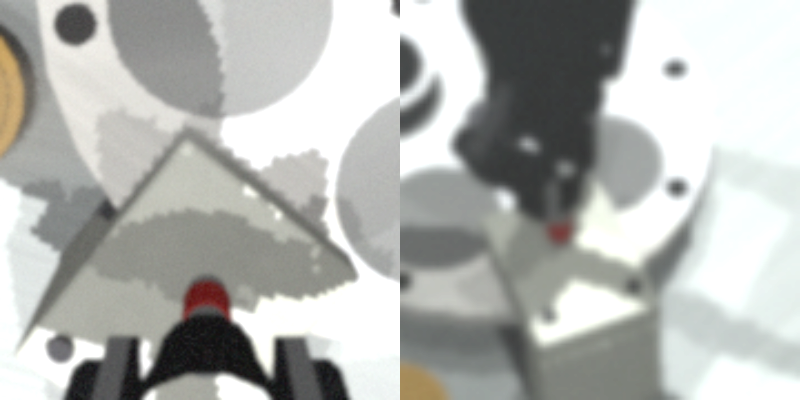

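The red band spans z≈94–105 with bare steel below it, which matches about 25 mm of lift (92–105 expected). I'll nudge it further to feel the hard stop.

>>> {"name": "arm_command", "arguments": {
  "increments": [
    [1.5,0,0,-0.1,0,0,0],
    [1.5,0,0,-0.15,0,0,0],
    [1.5,0,0,-0.15,0,0,0],
    [1.5,0,0,-0.15,0,0,0]
  ]
}}

```text
time: 21.72
ee_pos: [503.1, 217.3, 94.1]
ee_rot: [3.107, 0.459, -0.004]
force: [10.3, 2.5, -17.8]
gripper_width: 0.348
```

Run:
```python
from h import *
s=snapshot("wrist")
P=fisheye(s["depth"],s["world_from_camera"],[s["vertical_fov"],s["cx"],s["cy"]]); I=s["img"].astype(int)
m=(I[...,0]-I[...,1]>30)&(I[...,0]-I[...,2]>30)&(np.hypot(P[...,0]-503,P[...,1]-218)<25); q=P[m]; print(len(q),np.percentile(q[:,2],[0,2,5,50,95,98,100]).round(1))
b=P[(abs(P[...,2]-85)<5)&(np.hypot(P[...,0]-492,P[...,1]-219)<45)]; print("bracket z",np.median(b[:,2]))
k=P[(I.max(-1)<60)&(np.hypot(P[...,0]-504,P[...,1]-218)<20)&(P[...,2]>105)&(P[...,2]<165)];print("knob z",np.percentile(k[:,2],[1,5,50,99]).round(1))
q=P[(np.hypot(P[...,0]-521,P[...,1]-320)<45)&(abs(P[...,2]-24)<5)]; print("tin0",circ(q[:,:2]))
go(503,217,92)
```

```text
181 [ 93.2  94.1  94.8 101.4 105.6 105.8 106.1]
bracket z 84.92440840680658
knob z [109.1 125.5 148.6 164.9]
tin0 ((521.4388427734375, 322.26953125), 31.207231521606445)
t 21.775 tcp [503.2 217.3  94.1] q [ 0.35 -0.04  1.55 -0.    1.64  1.62] w 0.345 F [ 10.7   3.3 -18.2]  -> cm [-0.02  0.03  0.21] tilt fix deg [ 0.02  0.16 -0.  ]
```

That's the hard stop: 1.5 mm commanded gave 0.2 mm of motion, and the force rose from 12 to 18 N. The state is steady, so I'm handing in.

```bash
python3 -c "
from h import *
print(job_done())"
```

```text
the job is handed in; nothing more can be done
None
```

The blue cap is standing upright in the right-hand tray, and the gripper is holding the knob fully up at its hard stop. I handed the job in at about 21.8 s of the 53 s allowed; no verdict is reported.

**Last checks:**
- **Cap:** its top measured 85–87 mm (87 expected). In the top view it is about 1 mm from the tray centre, and the fingers are clear of it.
- **Plunger:** a further 1.5 mm commanded gave only 0.2 mm of motion, and the pull rose from about 12 to 18 N. The red band shows at z ≈ 93–106 mm (92–105 expected when fully up), with bare steel visible below it. The fingers stopped at about 30 mm and are still holding.
- **Tins:** all three measured within about 2.5 mm of where they started. Tin0 was hidden from the top camera at the end, so I checked it with the wrist camera.

**What disagreed:**
- **First grip missed:** the fingers closed just above the cap's grip without touching it. The cameras showed the real fingertips about 37 mm above the reported TCP, so I worked from the measured tips after that.
- **Sideways force:** while pulling the knob there was a steady 8–10 N sideways, probably from 1–2 mm of misalignment. It is well below the limits.

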